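# Refill the seasoning tray

## Robot

A 6-joint arm with a two-finger parallel gripper is mounted at the origin on a cart in front of the work surface, level with it; the furniture and walls round the work are solid. World frame = base frame: x ahead of the robot, y to its left, z up, the work surface at z = 0. Lengths are in mm, angles in degrees, forces in N, time in s.
With the tool pointing down it reaches from about 300 to 850 mm from the base axis. Payload 4.2 kg.
Tool frame: the origin (TCP) lies at the very end of the fingers, on their centre line; the grasp point (between the pads) lies 19 mm behind it (env.tcp_to_grasp is the distance from the TCP to the grasp point, in mm); z points along the fingers, y is the line along which they close (so a half turn about z gives the same grasp; the last joint's range is limited). The gripper opens to 91 mm and grips with 3 to 60 N. Pads are 32 mm wide; open, the fingers measure 118 mm over their backs; the gripper's body (76 mm by 178 mm) begins 60 mm behind the grasp point.
Start: joints at [74.485, 18.312, 89.639, -0, 72.044, -1.146], TCP at [142.704, 557.027, 213.976] pointing down, gripper open.
Joint ranges: [-177.97, 177.97], [-48.28, 115.42], [12.27, 149.76], [-77.06, 257.06], [2.81, 150.46], [-146.56, 146.56]. Speed limits (degrees/s): [147.25, 147.25, 180, 180, 180, 180].

## Interface

Orientations are given as [roll, pitch, yaw] about the fixed x, y, z axes, in that order (R = Rz(yaw) Ry(pitch) Rx(roll)).
In Python, from workcell import env gives the robot as it stands.
- The arm moves only by the tool move_arm, never from a script. Its argument "plan" is a list of rows, each a list of 3 entries, a list of its own where there are three numbers: the shift along the world's x, y, z in cm, then the turn about the world's z in degrees, then the closure, from 0 (fully open) to 1 (shut). In form: [[[x, y, z], turn, claw], ...]. A call has 1 to 5 rows; each row shifts and turns the commanded pose from where the row before left it; what a row does not reach is not made up. A row lasts 1/10 s, in which the tool goes at most 50 mm and 8.59 degrees, less where a joint would pass 70% of its speed; a pose out of reach is approached as far as the arm can. A call is refused whole if a number of a shift passes 5 or a number of a turn 8.59, either way. A call with a gripper value outside its range is refused whole. The fingers move at their own pace and stop on an object; "squeeze" is the grip in N (left out, the last holds). Time passes only in rows, so rows that do not move let the fingers close. It gives the time, the measured TCP pose, the force, the opening and the grip force at its end, in the units of the state.
- env.state(): the state, without advancing time (a new reading comes with each control period).
- env.grab_frame(name): name is "scene" or "top"; returns a dict with "frame" (400x640x3 uint8, red, green, blue), "z_map" (400x640 float32, mm along the optical axis (not along the pixel's ray), 0 where there is no reading), "fovy" (degrees; the focal length in pixels is half the picture's height over the tangent of half this angle, whatever the lens; pixels are square), "cx", "cy" (the principal point, pixels), "position" and "orientation" of the camera in the world. Camera axes: x right, y down, z forward; pixel columns grow to the right and rows downward; lengths in mm; the calibration is good to about 2 mm. A picture is of the moment at which its call begins.
- env.job_done(): hands the job in; it is judged then, once.
Trained networks look in a picture, given as the dict that the camera call returned (one of the last four; its "shot" number tells which), for a name from the list of things; names that differ only in an ending like _2 or _b are one class to them, and where a whole thing is asked for, a point or a joint stands for the part that bears it (a point fixed in the world has none). Each returns a list of dicts, best first, with "score" (0 to 1); they miss things now and then, are a little off and sometimes report something else, mostly with a low value. They report only what shows in the picture. A call takes as long as a camera call. They do not tell look-alikes from the thing itself.
- env.search_frame(picture, label): "point" ([column, row] in pixels, amid what is visible of it).
- env.landmark_of(picture, label): "point" ([column, row] in pixels: a listed point, or the origin of a listed thing).
The state is a dict: "time_s": time; "qpos": joint angles; "qvel": joint speeds; "effort": joint torques, N m; "ee_pos": TCP position; "ee_rot": TCP orientation; "force": force on the tool from outside, world axes, zero at the start; "torque": the same for the moment, N m; "gripper_width": finger opening in mm; "gripper_force": force on a finger pad.
Only numpy, scipy, OpenCV 4.12 (cv2) and the standard library are available. Lean on these libraries where they do the work, as an engineer would, in place of code of your own. Each camera call takes 0.05 s, during which the arm holds its last target. There are 200 camera calls.

## Task

Put the seasonings back in the wooden tray, each standing upright in the middle of its mat: the two green-capped spice jars on the two green mats (either way round), the red-lidded brown paprika jar on the red mat and the salt shaker on the black mat. Knock nothing over, and leave the look-alikes, the brown vitamin jar with the white lid and the coffee jar with the black lid, where they stand.

Things in the scene. Friction and masses are not known exactly. Their poses are not given: they have to be found in the camera images.
- spice_a: Spice jar, clear with a dark blue and white label and a green cap; round, 46 mm across, 106 mm tall, loose, standing. The two spice jars are alike. Origin: centre of its underside; z up.
- spice_b: The other, identical, green-capped spice jar; round, 46 mm across, 106 mm tall, loose, standing. Origin: centre of its underside; z up.
- redlid: Paprika jar: brown glass with a paper label and a red lid; round, 45 mm across, 95 mm tall, loose, standing. Origin: centre of its underside; z up.
- salt: Salt shaker: clear base with grey inside and a domed grey top with small holes; round, 44 mm across, 90 mm tall, loose, standing. Origin: centre of its underside; z up.
- whitelid: Vitamin jar, a look-alike that stays where it is: brown glass with a paper label and a white lid; round, 45 mm across, 95 mm tall, loose, standing. Origin: centre of its underside; z up.
- coffee: Coffee jar, a look-alike that stays where it is: wide clear jar with a black lid; round, 72 mm across, 84 mm tall, loose, standing. Origin: centre of its underside; z up.
- mat_green_a: A green round mat, 58 mm across and 3 mm thick, for one spice jar. It lies in a square place (72 mm inside) of a low light-wood tray, 84 x 318 mm, fixed, with four such places in a row, 78 mm apart, one mat in each, in any order. Origin: centre of the mat's underside, 6 mm above the counter (mat's top at 9 mm); z up, x along the row, y across the tray.
- mat_green_b: The other green round mat, 58 mm across and 3 mm thick, for the other spice jar, in another place of the same tray. The tray's floor is 6 mm thick; its outer walls stand 22 mm high, the partitions between the places 16 mm, all 6 mm thick. Origin and axes as for the first.
- mat_red: A red round mat, 58 mm across and 3 mm thick, for the paprika jar, in another place of the same tray; origin and axes as for the green mat.
- mat_black: A black round mat, 58 mm across and 3 mm thick, for the salt shaker, in another place of the same tray; origin and axes as for the green mat.
Mind the look-alikes: they are no part of the job. What is shaped like the spice_a but pink or purple is not meant. What is shaped like the salt but purple is not meant.

How it is judged (in metres and radians):
At the end, for the whole second after the job is handed in: A spice jar on each green mat, the red-lidded jar on the red mat, the shaker on the black: each within 15 mm of the mat's centre, standing on it (within 9 mm), upright within 0.12 rad, at rest, released. White-lidded and coffee jars upright, within 20 mm of where they stood ((((horizontal distance between spice_a and mat_green_a below 0.015 m and z of spice_a in the frame of mat_green_a between -0.004 and 0.012 m) and (horizontal distance between spice_b and mat_green_b below 0.015 m and z of spice_b in the frame of mat_green_b between -0.004 and 0.012 m)) or ((horizontal distance between spice_a and mat_green_b below 0.015 m and z of spice_a in the frame of mat_green_b between -0.004 and 0.012 m) and (horizontal distance between spice_b and mat_green_a below 0.015 m and z of spice_b in the frame of mat_green_a between -0.004 and 0.012 m))) and horizontal distance between redlid and mat_red below 0.015 m and z of redlid in the frame of mat_red between -0.004 and 0.012 m and horizontal distance between salt and mat_black below 0.015 m and z of salt in the frame of mat_black between -0.004 and 0.012 m and angle between each of spice_a, spice_b, redlid, salt, whitelid, coffee's own z axis and vertical below 0.12 rad and linear speed of each of spice_a, spice_b, redlid, salt below 0.02 m/s and angular speed of each of spice_a, spice_b, redlid, salt below 0.2 rad/s and distance of each of whitelid, coffee from where it was at the start of the episode below 0.02 m); the robot touches nothing.
It fails at once if a jar or the shaker is knocked over (tilted more than 0.6 rad) (angle between any of spice_a, spice_b, salt, redlid, whitelid, coffee's own z axis and vertical above 0.6 rad).
It fails at once if a look-alike is moved more than 30 mm (distance of any of whitelid, coffee from where it was at the start of the episode above 0.03 m).
It also fails if it takes over 128 s, if anything falls off the work surface, if the arm or the gripper's body presses on something with over 40 N, if the wrist force passes 120 N, or if a joint passes its speed limit or range.

## Working session

There is one attempt and no reset: what is moved stays moved. The work goes in short steps, Python scripts to look and compute and a tool call to move; the robot and the scene stay as the last step left them, time stands still between calls to the robot, and variables do not carry over. Pictures are saved under pics/ and viewed, at most 14 in all, crops included, and the job is handed in when it is done.

Besides the shell and the picture viewer there is one more tool, called after ">>>" as name(argument=value, ...), one argument or row to a line, values as JSON. move_arm: Moves the arm, as the interface text tells. Its arguments: {"type":"object","properties":{"plan":{"type":"array","items":{"type":"array"}},"squeeze":{"type":"number"}},"required":["plan"]}

```bash
mkdir -p pics; cat > h.py <<'E'
import numpy as np, cv2
from scipy.spatial.transform import Rotation as R
from workcell import env
def cam(n):
    p=env.grab_frame(n); return p
def world(p):
    f=200/np.tan(np.radians(p['fovy'])/2); z=p['z_map']; v,u=np.mgrid[:z.shape[0],:z.shape[1]]
    c=np.dstack([(u-p['cx'])/f*z,(v-p['cy'])/f*z,z])
    o=np.array(p['orientation'],float)
    M=R.from_euler('xyz',o,degrees=True).as_matrix() if o.size==3 else (o if o.size==9 else None)
    return c@M.T+np.array(p['position'])
def save(n,im,k=1):
    cv2.imwrite('pics/'+n,cv2.resize(im[:,:,::-1],None,fx=k,fy=k,interpolation=cv2.INTER_CUBIC))
E
python3 - <<'E'
from h import *
for n in('scene','top'):
    p=cam(n); save(n+'0.png',p['frame'],1.25); W=world(p)
    np.savez(n+'0.npz',W=W,f=p['frame'],z=p['z_map'])
    print(n,p['position'],p['orientation'],p['fovy'],p['cx'],p['cy'])
    for l in('spice_a','redlid','salt','whitelid','coffee','mat_green_a','mat_red','mat_black'):
        print(l,[(np.round(d['point']),round(d['score'],2),W[int(d['point'][1]),int(d['point'][0])].round()) for d in env.search_frame(p,l)[:6]])
print(env.state())
E
```

```text
scene [  11.9699721  -293.07132594  663.84483729] [-135.36716107    0.40218184  -68.83682325] 53.565877348731654 322.7459586347939 191.0120613142305
spice_a [(array([286., 230.]), 0.9, array([422., -54.,  86.])), (array([243., 223.]), 0.84, array([410.,  28.,  87.])), (array([298., 195.]), 0.77, array([514., -40.,  89.])), (array([440., 232.]), 0.56, array([ 520., -325.,   86.]))]
redlid [(array([326., 162.]), 0.6, array([648., -50.,  68.]))]
salt [(array([404., 188.]), 0.72, array([ 642., -231.,   57.])), (array([445., 198.]), 0.65, array([ 609., -318.,   88.]))]
whitelid [(array([353., 204.]), 0.63, array([ 543., -149.,   74.]))]
coffee [(array([386., 269.]), 0.59, array([ 407., -251.,   84.]))]
mat_green_a [(array([196., 220.]), 0.84, array([434., 173.,  10.])), (array([245., 153.]), 0.65, array([670., 184.,   8.]))]
mat_red [(array([404., 186.]), 0.75, array([ 645., -230.,   61.])), (array([230., 175.]), 0.71, array([583., 176.,  10.]))]
mat_black [(array([215., 197.]), 0.63, array([507., 168.,  10.]))]
top [506.82297935 -59.53422519 970.05319578] [-176.62907978   -1.47276763  -8
[... 972 characters left out ...]
ay([434., 161.,   9.]))]
{'time_s': 0.9, 'qpos': array([ 7.44857482e+01,  1.83100809e+01,  8.96367371e+01,  2.57589875e-03,
        7.20422783e+01, -1.14623732e+00]), 'qvel': array([ 0.04205403,  0.00640781,  0.04113555, -0.00363907,  0.01812947,
       -0.11350711]), 'effort': array([-7.51249845e-04, -4.12328947e+01, -2.32229286e+01,  7.28525617e-02,
        3.72354593e-02,  7.67335251e-06]), 'ee_pos': array([142.68594182, 557.06020878, 214.00954304]), 'ee_rot': array([ 1.79989050e+02, -2.23195311e-03,  1.65631192e+02]), 'force': array([ 0.02183473, -0.41209138, -0.23216499]), 'torque': array([-0.03743182,  0.05432127,  0.02756559]), 'gripper_force': 0.0, 'gripper_width': 91.35143593726404}
```

View pics/top0.png

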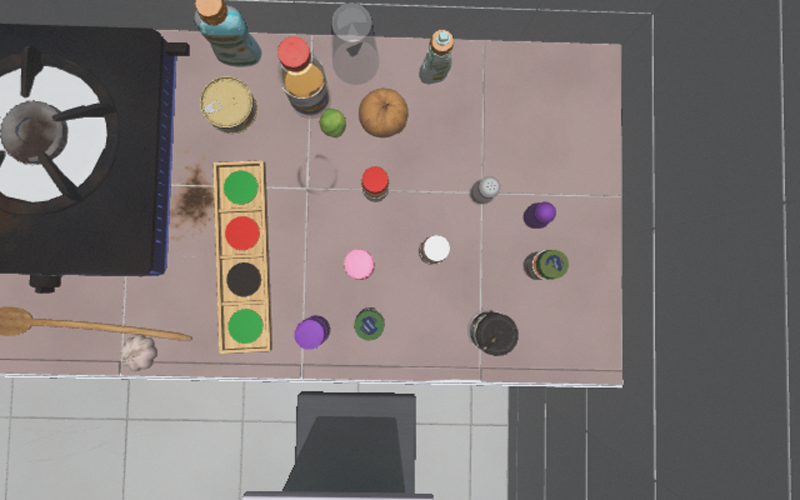

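View pics/scene0.png

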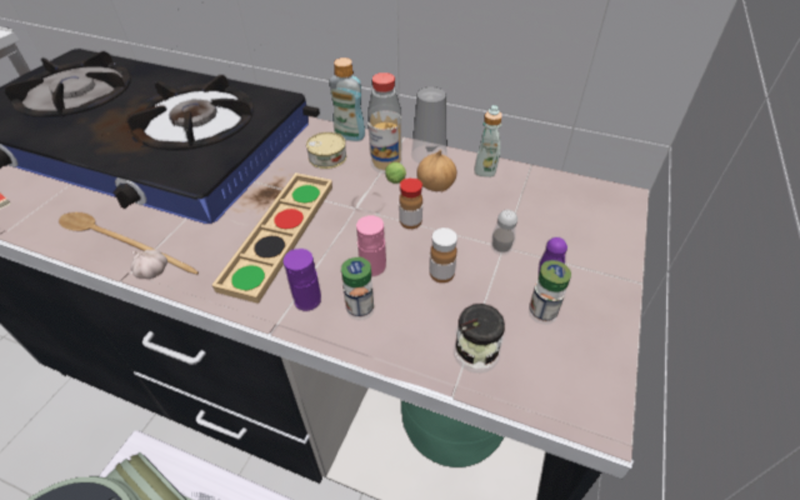

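In the 800x500 top view:
- **Green caps:** (369,324) and (550,264). Look-alikes are pink (359,264) and purple (311,333).
- **Red lid:** small jar at (375,180). The tall red-capped bottle at (294,50) and the white lid at (436,249) could be confused with it.
- **Salt:** grey dome at (488,187). Look-alike is the purple shaker at (541,213).
- **Coffee:** (495,333).
- **Mats:** green (241,187), red (242,233), black (243,279) and green (245,326).

I choose the two green caps, the small red-lidded jar and the grey dome, and will check them in one crop.

```bash
cat > m.py <<'E'
from h import *
from scipy.ndimage import label
def blobs(W,zlo,zhi,amin=60):
    m=(W[...,2]>zlo)&(W[...,2]<zhi)&(W[...,0]>330)&(W[...,0]<760)&(W[...,1]<260)
    l,n=label(m); out=[]
    for i in range(1,n+1):
        r,c=np.where(l==i)
        if len(r)<amin: continue
        P=W[r,c]; (x,y),rad=cv2.minEnclosingCircle(P[:,:2].astype(np.float32))
        out.append((np.r_[c.mean(),r.mean()].round(),P.mean(0).round(1),(round(x,1),round(y,1),round(rad,1))))
    return out
def mats(W,f):
    h=cv2.cvtColor(f,cv2.COLOR_RGB2HSV); z=W[...,2]; res={}
    reg=(W[...,1]>110)&(W[...,1]<225)&(W[...,0]>380)&(W[...,0]<720)&(z<16)
    H,S,V=[h[...,i] for i in range(3)]
    for n,m in dict(green=(H>40)&(H<80)&(S>120),red=((H<6)|(H>174))&(S>150),black=(V<60)).items():
        l,k=label(m&reg)
        for i in range(1,k+1):
            q=l==i
            if q.sum()>250: P=W[q]; res.setdefault(n,[]).append((q.sum(),P.mean(0).round(1),((P.max(0)+P.min(0))/2).round(1),np.ptp(P[:,:2],0).round()))
    return res
E
python3 - <<'E'
from m import *
for n in('top','scene'):
    d=np.load(n+'0.npz'); W,f=d['W'],d['f']
    print(n); 
    for a,b in ((98,112),(86,98),(72,88)): print(a,*blobs(W,a,b),sep='\n ')
    for k,v in mats(W,f).items(): print(k,*v)
d=np.load('top0.npz'); save('crop.png',d['f'][120:300,230:470],3)
E
```

```text
top
98
 (array([522., 214.]), array([ 540.5, -481. ,  104.6]), (545.2, -481.1, 214.7))
 (array([287., 211.]), array([535.2, -28.8, 104.5]), (535.7, -28.7, 22.6))
 (array([442., 211.]), array([ 541.7, -326.3,  104.4]), (541.9, -327.2, 22.9))
 (array([295., 260.]), array([443.3, -46.7, 104.4]), (443.1, -46.4, 22.5))
 (array([247., 267.]), array([427.7,  42.5, 104.3]), (427.6, 42.8, 22.7))
86
 (array([519., 212.]), array([ 544.3, -480.8,   92.1]), (545.0, -480.6, 214.9))
 (array([300., 143.]), array([667. , -50.2,  93.7]), (667.2, -49.9, 20.4))
 (array([391., 148.]), array([ 663.1, -230. ,   87.9]), (662.9, -229.0, 11.0))
 (array([438., 169.]), array([ 624.8, -321.4,   87.8]), (624.6, -320.2, 12.4))
 (array([349., 198.]), array([ 562.6, -147.6,   93.8]), (562.9, -147.8, 20.2))
72
 (array([516., 214.]), array([ 541.9, -480.8,   80.1]), (545.4, -481.0, 214.5))
 (array([391., 150.]), array([ 660.9, -229.9,   82.7]), (662.5, -231.4, 17.4))
 (array([435., 170.]), array([ 623.1, -318.2,   82.8]), (624.4, -320.7, 17.0))
 (array([397., 267.]), array([ 431.3, -245. ,   83.2]), (431.3, -245.8, 33
[... 1767 characters left out ...]
319.7, 16.8))
 (array([354., 200.]), array([ 546.2, -149.9,   80.3]), (554.6, -146.7, 18.9))
 (array([241., 223.]), array([412.7,  34.4,  79.3]), (424.3, 43.6, 22.8))
 (array([286., 230.]), array([426.9, -53.9,  78.8]), (438.2, -47.0, 22.5))
 (array([439., 233.]), array([ 523.2, -325. ,   79. ]), (538.9, -325.4, 22.7))
 (array([385., 260.]), array([ 425.1, -245. ,   84.2]), (428.8, -245.0, 33.6))
green (np.int64(353), array([429.9, 162.3,   9.8]), array([430.8, 162.7,   9.8]), array([51., 52.]))
red (np.int64(268), array([584.8, 173.4,   9.6]), array([584.6, 173.8,   9.7]), array([55., 52.]))
black (np.int64(260), array([507.2, 167.4,   9.9]), array([507.8, 167.2,  10.2]), array([48., 51.]))
```

View pics/crop.png

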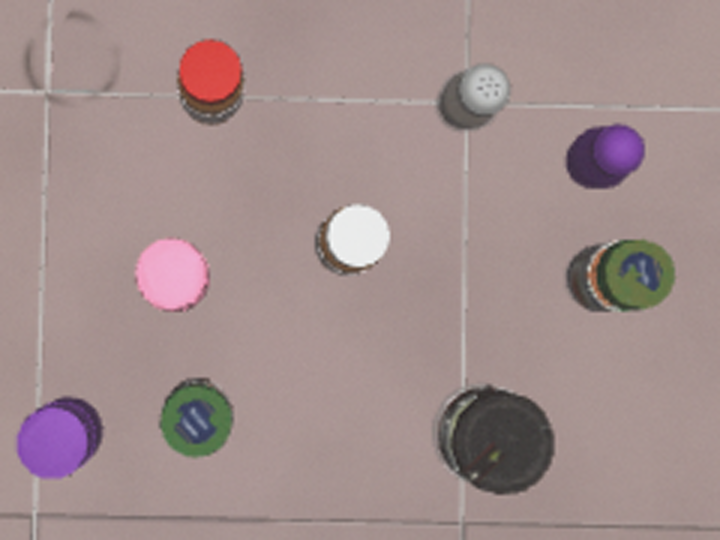

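The crop confirms the choice: labelled green caps at (197,420) and (640,273), red lid at (211,72), and the salt's dome with holes at (485,89). The plain pink and purple ones are excluded. I'm going to spice A at (442,-46.5), with the fingers closing along y.

>>> move_arm(
  plan=[
    [[2, -4, 0], 2, 0.15],
    [[2, -4, 0], 2, 0.15],
    [[2, -4, 0], 2, 0.15],
    [[2, -4, 0], 2, 0.15],
    [[2, -4, 0], 2, 0.15],
  ],
  squeeze=20,
)

```text
time_s: 1.4
ee_pos: [243.2, 355.5, 214.1]
ee_rot: [180.0, 0.0, 175.8]
force: [1.1, 0.3, -0.3]
gripper_width: 77.5
gripper_force: 0.0
```

>>> move_arm(
  plan=[
    [[2, -4, 0], 2, 0.15],
    [[2, -4, 0], 2, 0.15],
    [[2, -4, 0], 0.4, 0.15],
    [[2, -4, 0], 0, 0.15],
    [[2, -4, 0], 0, 0.15],
  ],
)

```text
time_s: 1.9
ee_pos: [343.2, 155.4, 214.3]
ee_rot: [180.0, 0.1, -179.9]
force: [0.4, 0.3, -1.1]
gripper_width: 77.8
gripper_force: 0.0
```

>>> move_arm(
  plan=[
    [[2, -4, 0], 0, 0.15],
    [[2, -4, 0], 0, 0.15],
    [[2, -4, 0], 0, 0.15],
    [[2, -4, 0], 0, 0.15],
    [[2, -4, 0], 0, 0.15],
  ],
)

```text
time_s: 2.4
ee_pos: [443.3, -44.9, 214.3]
ee_rot: [180.0, 0.1, 180.0]
force: [1.0, 0.2, 0.1]
gripper_width: 78.0
gripper_force: 0.0
```

>>> move_arm(
  plan=[
    [[0, -0.3, -1], 0, 0.15],
    [[0, 0, 0], 0, 0.15],
    [[0, 0, 0], 0, 0.15],
  ],
)

```text
time_s: 2.7
ee_pos: [441.8, -45.1, 203.7]
ee_rot: [180.0, -0.1, -179.9]
force: [-0.6, -0.2, 0.7]
gripper_width: 77.4
gripper_force: 0.0
```

>>> move_arm(
  plan=[
    [[0, -0.1, -4], 0, 0.15],
    [[0, 0, -4], 0, 0.15],
    [[0, 0, -4], 0, 0.15],
    [[0, 0, -3], 0, 0.15],
    [[0, 0, -1.3], 0, 0.15],
  ],
)

```text
time_s: 3.2
ee_pos: [440.5, -45.1, 39.0]
ee_rot: [179.9, -0.3, -179.8]
force: [0.2, 0.5, 0.4]
gripper_width: 77.8
gripper_force: 0.0
```

>>> move_arm(
  plan=[
    [[0, 0, 0], 0, 0.4],
    [[0, 0, 0], 0, 0.5],
    [[0, 0, 0], 0, 0.7],
    [[0, 0, 0], 0, 0.8],
    [[0, 0, 0], 0, 0.8],
  ],
)

```text
time_s: 3.7
ee_pos: [443.5, -46.8, 42.0]
ee_rot: [180.0, 0.1, -180.0]
force: [-0.7, 1.3, 4.0]
gripper_width: 45.7
gripper_force: 20.0
```

>>> move_arm(
  plan=[
    [[0, 0, 1], 0, 0.8],
    [[0, 0, 1], 0, 0.8],
    [[0, 0, 0], 0, 0.8],
  ],
)

```text
time_s: 4.0
ee_pos: [443.9, -47.2, 62.6]
ee_rot: [-180.0, 0.2, -180.0]
force: [0.3, -0.5, -0.9]
gripper_width: 45.8
gripper_force: 20.0
```

>>> move_arm(
  plan=[
    [[0, 0, 3], 0, 0.8],
    [[0, 0, 4], 0, 0.8],
    [[0, 0, 4], 0, 0.8],
    [[0, 1, 0], 0, 0.8],
    [[0, 2, 0], 0, 0.8],
  ],
)

```text
time_s: 4.5
ee_pos: [443.2, -17.3, 171.9]
ee_rot: [-180.0, 0.2, 179.9]
force: [0.2, 0.7, -1.9]
gripper_width: 45.9
gripper_force: 20.0
```

>>> move_arm(
  plan=[
    [[0, 4, 0], 0, 0.8],
    [[-0.3, 4, 0], 0, 0.8],
    [[-0.3, 4, 0], 0, 0.8],
    [[-0.3, 3, 0], 0, 0.8],
    [[-0.3, 2, 0], 0, 0.8],
  ],
)

```text
time_s: 5.0
ee_pos: [429.6, 155.0, 170.0]
ee_rot: [180.0, -0.1, -179.9]
force: [0.1, 0.6, -0.8]
gripper_width: 45.9
gripper_force: 20.0
```

>>> move_arm(
  plan=[
    [[0, 0.9, -2], 0, 0.8],
    [[0, 0, -2], 0, 0.8],
    [[0, 0, -2], 0, 0.8],
    [[0, 0, -1], 0, 0.8],
    [[0, 0, 0], 0, 0.8],
  ],
)

```text
time_s: 5.5
ee_pos: [429.2, 161.6, 99.3]
ee_rot: [-179.9, -0.2, -180.0]
force: [-0.6, 0.2, -1.4]
gripper_width: 45.9
gripper_force: 20.0
```

```bash
python3 - <<'E'
from m import *
s=env.state();print(s['ee_pos'].round(1),s['gripper_width'].round(1))
E
```

```text
Traceback (most recent call last):
AttributeError: 'float' object has no attribute 'round'
```

>>> move_arm(
  plan=[
    [[0, 0, -2], 0, 0.8],
    [[0, 0, -1.5], 0, 0.8],
    [[0, 0, -0.7], 0, 0.8],
    [[0, 0, -0.4], 0, 0.8],
    [[0, 0, 0], 0, 0.8],
  ],
)

```text
time_s: 6.0
ee_pos: [431.0, 162.1, 55.2]
ee_rot: [180.0, 0.0, -180.0]
force: [0.2, 0.6, -1.0]
gripper_width: 45.8
gripper_force: 20.0
```

>>> move_arm(
  plan=[
    [[0, 0, -0.2], 0, 0.8],
    [[0, 0, -0.1], 0, 0.8],
    [[0, 0, 0], 0, 0.8],
  ],
)

```text
time_s: 6.3
ee_pos: [430.9, 162.1, 52.2]
ee_rot: [180.0, 0.0, -180.0]
force: [0.3, 0.5, -1.3]
gripper_width: 45.7
gripper_force: 20.0
```

>>> move_arm(
  plan=[
    [[0, 0, -0.1], 0, 0.8],
    [[0, 0, 0], 0, 0.8],
    [[0, 0, 0], 0, 0.8],
  ],
)

```text
time_s: 6.6
ee_pos: [430.8, 162.1, 51.1]
ee_rot: [180.0, 0.0, -180.0]
force: [-0.8, -0.0, -1.3]
gripper_width: 45.5
gripper_force: 20.0
```

>>> move_arm(
  plan=[
    [[0, 0, -0.1], 0, 0.8],
    [[0, 0, 0], 0, 0.8],
    [[0, 0, 0], 0, 0.8],
  ],
)

```text
time_s: 6.9
ee_pos: [431.0, 162.1, 50.9]
ee_rot: [180.0, 0.1, -180.0]
force: [-2.5, -0.5, 7.6]
gripper_width: 45.8
gripper_force: 20.0
```

>>> move_arm(
  plan=[
    [[0, 0, 0], 0, 0.45],
    [[0, 0, 0], 0, 0.4],
    [[0, 0, 0], 0, 0.3],
    [[0, 0, 0], 0, 0.15],
    [[0, 0, 0], 0, 0.15],
  ],
)

```text
time_s: 7.4
ee_pos: [430.7, 162.0, 49.9]
ee_rot: [180.0, -0.0, -180.0]
force: [0.6, 0.5, -0.3]
gripper_width: 75.6
gripper_force: 0.0
```

>>> move_arm(
  plan=[
    [[0, 0, 2], 0, 0.15],
    [[0, 0, 4], 0, 0.15],
    [[0, 0, 4], 0, 0.15],
    [[0, 0, 4], 0, 0.15],
    [[0, -1, 1], 0, 0.15],
  ],
)

```text
time_s: 7.9
ee_pos: [433.1, 153.2, 204.2]
ee_rot: [179.8, 0.5, -179.9]
force: [1.0, -0.5, -0.2]
gripper_width: 77.4
gripper_force: 0.0
```

>>> move_arm(
  plan=[
    [[1, -4, 0], 0, 0.15],
    [[1, -4.5, 0], 0, 0.15],
    [[1, -4.5, 0], 0, 0.15],
    [[1, -4.5, 0], 0, 0.15],
    [[1, -4.5, 0], 0, 0.15],
  ],
)

```text
time_s: 8.4
ee_pos: [480.1, -70.0, 199.1]
ee_rot: [180.0, -0.1, -180.0]
force: [0.2, -0.1, 0.2]
gripper_width: 77.3
gripper_force: 0.0
```

>>> move_arm(
  plan=[
    [[1, -4.5, 0], 0, 0.15],
    [[1, -4.5, 0], 0, 0.15],
    [[1, -4.5, 0], 0, 0.15],
    [[1, -4.5, 0], 0, 0.15],
    [[1, -4.5, 0], 0, 0.15],
  ],
)

```text
time_s: 8.9
ee_pos: [530.0, -295.0, 198.7]
ee_rot: [179.9, -0.1, 180.0]
force: [1.1, 0.6, 0.2]
gripper_width: 77.4
gripper_force: 0.0
```

>>> move_arm(
  plan=[
    [[1, -3.3, 0], 0, 0.15],
    [[0, 0, 0], 0, 0.15],
    [[0, 0, 0], 0, 0.15],
  ],
)

```text
time_s: 9.2
ee_pos: [539.8, -326.3, 198.3]
ee_rot: [179.9, -0.1, 179.9]
force: [0.6, 0.5, 0.6]
gripper_width: 77.1
gripper_force: 0.0
```

```bash
python3 - <<'E'
from m import *
p=cam('top');W=world(p);save('t1.png',p['frame'][120:300,150:350],2)
for a,b in ((98,122),(86,98)): print(a,*blobs(W,a,b),sep='\n ')
print(env.state()['qpos'].round())
E
```

```text
98
 (array([523., 127.]), array([ 707.6, -481. ,  109.7]), (706.3, -481.7, 53.7))
 (array([287., 211.]), array([535.2, -28.9, 104.4]), (535.7, -28.7, 22.5))
 (array([183., 265.]), array([430.7, 160. , 112.2]), (430.2, 160.9, 23.2))
 (array([247., 267.]), array([427.6,  42.5, 104.2]), (427.5, 42.7, 22.6))
 (array([524., 285.]), array([ 404.4, -480.7,  110.7]), (408.2, -481.0, 35.1))
86
 (array([519., 130.]), array([ 704.7, -480.9,   92. ]), (704.0, -480.7, 55.9))
 (array([300., 143.]), array([666.9, -50.3,  93.5]), (667.1, -49.9, 20.6))
 (array([438., 169.]), array([ 624.3, -322.1,   87.9]), (623.5, -321.3, 11.5))
 (array([349., 198.]), array([ 562.8, -147.7,   93.7]), (562.8, -147.9, 20.2))
[ -32.   24.   83.    0.   73. -122.]
```

View pics/t1.png

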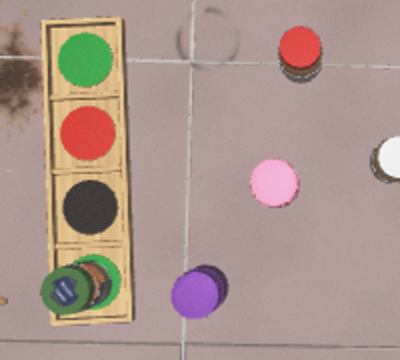

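The first spice jar (crop 67,288) stands on the near green mat, within about 2 mm of its centre. Next is spice B.

>>> move_arm(
  plan=[
    [[0.1, 0, -4], 0, 0.15],
    [[0, 0, -4], 0, 0.15],
    [[0, 0, -4], 0, 0.15],
    [[0, 0, -3], 0, 0.15],
    [[0, 0, -0.7], 0, 0.15],
  ],
)

```text
time_s: 9.75
ee_pos: [539.0, -322.9, 39.4]
ee_rot: [179.7, -0.4, -179.9]
force: [-0.6, -0.2, 0.3]
gripper_width: 77.4
gripper_force: 0.0
```

>>> move_arm(
  plan=[
    [[0, 0, 0], 0, 0.4],
    [[0, 0, 0], 0, 0.5],
    [[0, 0, 0], 0, 0.7],
    [[0, 0, 0], 0, 0.8],
    [[0, 0, 0], 0, 0.8],
  ],
)

```text
time_s: 10.25
ee_pos: [542.5, -326.5, 44.5]
ee_rot: [-179.9, 0.1, -180.0]
force: [0.1, -0.8, 4.7]
gripper_width: 45.4
gripper_force: 20.0
```

>>> move_arm(
  plan=[
    [[0, 0, 2], 0, 0.8],
    [[0, 0, 4], 0, 0.8],
    [[0, 0, 4], 0, 0.8],
    [[0, 0, 3], 0, 0.8],
    [[0, 0, 0], 0, 0.8],
  ],
)

```text
time_s: 10.75
ee_pos: [544.0, -327.5, 178.5]
ee_rot: [-179.7, 0.5, -180.0]
force: [0.6, -0.4, -0.9]
gripper_width: 45.5
gripper_force: 20.0
```

>>> move_arm(
  plan=[
    [[0.5, 2, 0], 0, 0.8],
    [[1, 3.5, 0], 0, 0.8],
    [[1, 4, 0], 0, 0.8],
    [[1, 4, 0], 0, 0.8],
    [[1, 4, 0], 0, 0.8],
  ],
)

```text
time_s: 11.25
ee_pos: [586.1, -149.4, 171.7]
ee_rot: [180.0, -0.1, 180.0]
force: [0.3, -0.4, -0.8]
gripper_width: 45.5
gripper_force: 20.0
```

>>> move_arm(
  plan=[
    [[1, 4, 0], 0, 0.8],
    [[1, 4, 0], 0, 0.8],
    [[1, 4, 0], 0, 0.8],
    [[1, 4, 0], 0, 0.8],
    [[1, 4, 0], 0, 0.8],
  ],
)

```text
time_s: 11.75
ee_pos: [636.2, 50.6, 171.7]
ee_rot: [-180.0, -0.1, -180.0]
force: [0.5, -0.6, -0.3]
gripper_width: 45.6
gripper_force: 20.0
```

>>> move_arm(
  plan=[
    [[1, 4, 0], 0, 0.8],
    [[1, 4, 0], 0, 0.8],
    [[0.7, 3, 0], 0, 0.8],
    [[0, 2, 0], 0, 0.8],
    [[0, 0, 0], 0, 0.8],
  ],
)

```text
time_s: 12.25
ee_pos: [662.8, 181.4, 171.6]
ee_rot: [180.0, -0.1, -179.8]
force: [1.2, -0.7, -0.6]
gripper_width: 45.2
gripper_force: 20.0
```

>>> move_arm(
  plan=[
    [[0, 0, -2], 0, 0.8],
    [[0, 0, -2], 0, 0.8],
    [[0, 0, -2], 0, 0.8],
    [[0, 0, -1], 0, 0.8],
    [[0, 0, 0], 0, 0.8],
  ],
)

```text
time_s: 12.75
ee_pos: [662.3, 177.5, 101.1]
ee_rot: [-179.9, -0.2, 180.0]
force: [0.6, -0.5, -0.6]
gripper_width: 45.9
gripper_force: 20.0
```

>>> move_arm(
  plan=[
    [[0, 0, -2], 0, 0.8],
    [[0, 0, -1.5], 0, 0.8],
    [[0, 0, -0.7], 0, 0.8],
    [[0, 0, -0.4], 0, 0.8],
    [[0, 0, 0], 0, 0.8],
  ],
)

```text
time_s: 13.25
ee_pos: [663.7, 178.9, 56.8]
ee_rot: [-180.0, -0.0, -180.0]
force: [-0.2, -0.1, -1.5]
gripper_width: 45.7
gripper_force: 20.0
```

>>> move_arm(
  plan=[
    [[0, 0, -0.1], 0, 0.8],
    [[0, 0, -0.1], 0, 0.8],
    [[0, 0, 0], 0, 0.8],
    [[0, 0, 0], 0, 0.8],
  ],
)

```text
time_s: 13.65
ee_pos: [663.8, 179.1, 55.3]
ee_rot: [180.0, 0.0, -180.0]
force: [-0.2, -0.3, -1.5]
gripper_width: 45.6
gripper_force: 20.0
```

>>> move_arm(
  plan=[
    [[0, 0, -0.1], 0, 0.8],
    [[0, 0, -0.1], 0, 0.8],
    [[0, 0, 0], 0, 0.8],
  ],
)

```text
time_s: 13.95
ee_pos: [663.8, 179.0, 53.5]
ee_rot: [180.0, 0.0, -180.0]
force: [-1.3, 0.8, 2.7]
gripper_width: 45.5
gripper_force: 20.0
```

>>> move_arm(
  plan=[
    [[0, 0, -0.1], 0, 0.8],
    [[0, 0, 0], 0, 0.8],
    [[0, 0, 0], 0, 0.8],
  ],
)

```text
time_s: 14.25
ee_pos: [663.9, 179.1, 53.5]
ee_rot: [180.0, 0.1, -180.0]
force: [-2.6, -1.1, 6.5]
gripper_width: 45.5
gripper_force: 20.0
```

>>> move_arm(
  plan=[
    [[0, 0, 0], 0, 0.45],
    [[0, 0, 0], 0, 0.4],
    [[0, 0, 0], 0, 0.3],
    [[0, 0, 0], 0, 0.15],
    [[0, 0, 0], 0, 0.15],
  ],
)

```text
time_s: 14.75
ee_pos: [663.6, 179.0, 51.7]
ee_rot: [-180.0, -0.0, -180.0]
force: [0.1, -0.1, -0.4]
gripper_width: 75.6
gripper_force: 0.0
```

>>> move_arm(
  plan=[
    [[0, 0, 2], 0, 0.15],
    [[0, 0, 4], 0, 0.15],
    [[0, 0, 4], 0, 0.15],
    [[0, 0, 3], 0, 0.15],
    [[0, -2, 0], 0, 0.15],
  ],
)

```text
time_s: 15.25
ee_pos: [666.4, 161.4, 187.6]
ee_rot: [179.8, 0.6, -179.8]
force: [0.6, 0.6, -0.5]
gripper_width: 77.0
gripper_force: 0.0
```

>>> move_arm(
  plan=[
    [[0, -4.5, 0], 0, 0.15],
    [[0, -4.5, 0], 0, 0.15],
    [[0, -4.5, 0], 0, 0.15],
    [[0, -4.5, 0], 0, 0.15],
    [[0.2, -2.9, 0], 0, 0.15],
  ],
)

```text
time_s: 15.75
ee_pos: [664.5, -53.7, 180.9]
ee_rot: [-179.9, -0.1, 179.9]
force: [0.2, 0.7, -0.1]
gripper_width: 77.6
gripper_force: 0.0
```

>>> move_arm(
  plan=[
    [[0, 0, 0], 0, 0.15],
    [[0, 0, 0], 0, 0.15],
  ],
)

```text
time_s: 15.95
ee_pos: [665.1, -50.8, 180.9]
ee_rot: [180.0, -0.1, 179.9]
force: [0.4, 0.2, -0.8]
gripper_width: 77.4
gripper_force: 0.0
```

```bash
python3 - <<'E'
from m import *
p=cam('top');W=world(p)
for a,b in ((98,122),(72,90)): print(a,*blobs(W,a,b),sep='\n ')
E
```

```text
98
 (array([524., 214.]), array([ 540.3, -480.8,  109.9]), (544.9, -480.9, 214.6))
 (array([179., 141.]), array([661.9, 176. , 112.2]), (663.0, 177.4, 22.8))
 (array([183., 265.]), array([430.6, 159.8, 112.3]), (430.0, 161.5, 22.8))
72
 (array([517., 214.]), array([ 541.3, -480.8,   81.1]), (544.9, -480.7, 214.6))
 (array([190., 150.]), array([651.7, 164.1,  80.1]), (660.5, 175.3, 22.8))
 (array([391., 150.]), array([ 660.3, -230.1,   83.4]), (661.5, -231.8, 17.3))
 (array([436., 170.]), array([ 623.4, -319. ,   83.4]), (624.5, -320.9, 17.0))
 (array([397., 267.]), array([ 431.2, -244.9,   83.2]), (431.5, -245.4, 33.4))
 (array([195., 261.]), array([436.3, 145.7,  80.4]), (432.3, 156.8, 22.7))
```

Both spice jars are centred. Next is the red-lidded jar, with TCP at z ≈ 33.

>>> move_arm(
  plan=[
    [[0.1, 0.1, -4], 0, 0.15],
    [[0, 0, -4], 0, 0.15],
    [[0, 0, -4], 0, 0.15],
    [[0, 0, -2], 0, 0.15],
    [[0, 0, -0.7], 0, 0.15],
  ],
)

```text
time_s: 16.5
ee_pos: [664.6, -47.1, 31.7]
ee_rot: [179.9, -0.3, -179.9]
force: [0.3, -0.0, -0.4]
gripper_width: 77.6
gripper_force: 0.0
```

>>> move_arm(
  plan=[
    [[0, 0, 0], 0, 0.4],
    [[0, 0, 0], 0, 0.5],
    [[0, 0, 0], 0, 0.7],
    [[0, 0, 0], 0, 0.8],
    [[0, 0, 0], 0, 0.8],
  ],
)

```text
time_s: 17.0
ee_pos: [667.4, -49.1, 36.3]
ee_rot: [-180.0, 0.1, -180.0]
force: [-0.5, -0.4, 3.1]
gripper_width: 44.3
gripper_force: 20.0
```

>>> move_arm(
  plan=[
    [[0, 0, 2], 0, 0.8],
    [[0, 0, 4], 0, 0.8],
    [[0, 0, 4], 0, 0.8],
    [[0, 0, 3], 0, 0.8],
    [[0, 0, 0], 0, 0.8],
  ],
)

```text
time_s: 17.5
ee_pos: [669.5, -49.3, 170.8]
ee_rot: [-180.0, 0.6, -180.0]
force: [1.3, 0.5, -1.3]
gripper_width: 44.2
gripper_force: 20.0
```

>>> move_arm(
  plan=[
    [[-0.6, 2, 0], 0, 0.8],
    [[-1.5, 4, 0], 0, 0.8],
    [[-1.5, 4, 0], 0, 0.8],
    [[-1.5, 4, 0], 0, 0.8],
    [[-1.5, 4, 0], 0, 0.8],
  ],
)

```text
time_s: 18.0
ee_pos: [598.1, 133.1, 162.8]
ee_rot: [-180.0, -0.2, -180.0]
force: [0.9, 0.4, -2.2]
gripper_width: 44.3
gripper_force: 20.0
```

>>> move_arm(
  plan=[
    [[-1, 3, 0], 0, 0.8],
    [[-0.5, 1.2, 0], 0, 0.8],
    [[0, 0, 0], 0, 0.8],
    [[0, 0, -2], 0, 0.8],
    [[0, 0, -2], 0, 0.8],
  ],
)

```text
time_s: 18.5
ee_pos: [586.2, 171.8, 124.4]
ee_rot: [-180.0, 0.1, 180.0]
force: [-0.3, -0.2, -1.6]
gripper_width: 44.8
gripper_force: 20.0
```

>>> move_arm(
  plan=[
    [[0, 0, -2], 0, 0.8],
    [[0, 0, -2], 0, 0.8],
    [[0, 0, -1], 0, 0.8],
    [[0, 0, 0], 0, 0.8],
    [[0, 0, 0], 0, 0.8],
  ],
)

```text
time_s: 19.0
ee_pos: [586.3, 172.5, 75.3]
ee_rot: [180.0, 0.0, 180.0]
force: [-0.4, 0.5, -0.3]
gripper_width: 44.8
gripper_force: 20.0
```

>>> move_arm(
  plan=[
    [[0, 0, -1.5], 0, 0.8],
    [[0, 0, -0.7], 0, 0.8],
    [[0, 0, -0.4], 0, 0.8],
    [[0, 0, 0], 0, 0.8],
    [[0, 0, 0], 0, 0.8],
  ],
)

```text
time_s: 19.5
ee_pos: [586.1, 173.1, 49.5]
ee_rot: [180.0, 0.1, -180.0]
force: [0.2, 0.5, -1.0]
gripper_width: 44.5
gripper_force: 20.0
```

>>> move_arm(
  plan=[
    [[0, 0, -0.1], 0, 0.8],
    [[0, 0, -0.1], 0, 0.8],
    [[0, 0, 0], 0, 0.8],
    [[0, 0, 0], 0, 0.8],
  ],
)

```text
time_s: 19.9
ee_pos: [585.7, 173.0, 47.0]
ee_rot: [180.0, 0.0, -180.0]
force: [-0.1, 0.1, -1.3]
gripper_width: 44.9
gripper_force: 20.0
```

>>> move_arm(
  plan=[
    [[0, 0, -0.1], 0, 0.8],
    [[0, 0, -0.1], 0, 0.8],
    [[0, 0, 0], 0, 0.8],
  ],
)

```text
time_s: 20.2
ee_pos: [585.8, 173.0, 45.3]
ee_rot: [180.0, 0.0, -180.0]
force: [-1.1, -0.5, 1.2]
gripper_width: 44.6
gripper_force: 20.0
```

>>> move_arm(
  plan=[
    [[0, 0, -0.1], 0, 0.8],
    [[0, 0, 0], 0, 0.8],
    [[0, 0, 0], 0, 0.8],
  ],
)

```text
time_s: 20.5
ee_pos: [585.9, 173.0, 45.2]
ee_rot: [180.0, 0.1, -180.0]
force: [-2.6, -1.4, 7.8]
gripper_width: 44.7
gripper_force: 20.0
```

>>> move_arm(
  plan=[
    [[0, 0, 0], 0, 0.45],
    [[0, 0, 0], 0, 0.4],
    [[0, 0, 0], 0, 0.3],
    [[0, 0, 0], 0, 0.15],
    [[0, 0, 0], 0, 0.15],
  ],
)

```text
time_s: 21.0
ee_pos: [585.6, 173.0, 43.8]
ee_rot: [-180.0, -0.0, -180.0]
force: [0.3, 0.5, -0.3]
gripper_width: 75.6
gripper_force: 0.0
```

>>> move_arm(
  plan=[
    [[0, 0, 2], 0, 0.15],
    [[0, 0, 4], 0, 0.15],
    [[0, 0, 4], 0, 0.15],
    [[0, 0, 3], 0, 0.15],
    [[0, -2, 1], 0, 0.15],
  ],
)

```text
time_s: 21.5
ee_pos: [587.6, 155.0, 188.0]
ee_rot: [179.8, 0.4, -179.8]
force: [0.8, -0.3, 0.5]
gripper_width: 77.4
gripper_force: 0.0
```

>>> move_arm(
  plan=[
    [[0.7, -4, 0], 0, 0.15],
    [[0.7, -4, 0], 0, 0.15],
    [[0.7, -4, 0], 0, 0.15],
    [[0.7, -4, 0], 0, 0.15],
    [[0.7, -4, 0], 0, 0.15],
  ],
)

```text
time_s: 22.0
ee_pos: [620.7, -48.5, 184.0]
ee_rot: [180.0, 0.0, -180.0]
force: [0.6, 0.5, 0.0]
gripper_width: 77.2
gripper_force: 0.0
```

>>> move_arm(
  plan=[
    [[0.8, -4, 0], 0, 0.15],
    [[0.8, -4, 0], 0, 0.15],
    [[0.8, -4, 0], 0, 0.15],
    [[0.8, -4, 0], 0, 0.15],
    [[0.8, -2.3, 0], 0, 0.15],
  ],
)

```text
time_s: 22.5
ee_pos: [660.6, -233.3, 183.6]
ee_rot: [-180.0, -0.0, 179.9]
force: [0.8, 0.8, 0.4]
gripper_width: 77.6
gripper_force: 0.0
```

>>> move_arm(
  plan=[
    [[0, 0, 0], 0, 0.15],
    [[0, 0, 0], 0, 0.15],
  ],
)

```text
time_s: 22.7
ee_pos: [660.4, -230.0, 183.3]
ee_rot: [179.9, -0.1, 180.0]
force: [-0.4, 0.1, -0.2]
gripper_width: 77.9
gripper_force: 0.0
```

```bash
python3 - <<'E'
from m import *
p=cam('top');W=world(p)
for a,b in ((98,122),(72,90)): print(a,*blobs(W,a,b),sep='\n ')
E
```

```text
98
 (array([180., 141.]), array([661.9, 176. , 112. ]), (663.0, 177.7, 23.0))
 (array([182., 182.]), array([585.8, 171.2, 102.5]), (586.0, 171.3, 20.6))
 (array([524., 255.]), array([ 462.7, -480.8,  110.2]), (472.6, -481.6, 142.4))
 (array([287., 211.]), array([535.3, -28.9, 104.4]), (535.8, -28.7, 22.6))
 (array([183., 265.]), array([430.7, 159.8, 112.3]), (430.1, 161.0, 22.7))
 (array([247., 267.]), array([427.7,  42.6, 104.2]), (427.7, 43.0, 22.6))
72
 (array([190., 150.]), array([650.5, 164.4,  80.4]), (657.7, 173.5, 22.3))
 (array([436., 170.]), array([ 623.3, -318.9,   83.5]), (624.3, -320.5, 17.0))
 (array([192., 187.]), array([579.2, 158.6,  76.6]), (583.6, 167.6, 21.5))
 (array([517., 266.]), array([ 437.7, -480.7,   81.4]), (441.9, -480.1, 111.7))
```

>>> move_arm(
  plan=[
    [[0, 0, -4], 0, 0.15],
    [[0, 0, -4], 0, 0.15],
    [[0, 0, -4], 0, 0.15],
    [[0, 0, -3], 0, 0.15],
    [[0, 0, -0.7], 0, 0.15],
  ],
)

```text
time_s: 23.25
ee_pos: [657.9, -227.3, 23.1]
ee_rot: [179.8, -0.4, -179.9]
force: [0.6, -0.3, -0.5]
gripper_width: 77.4
gripper_force: 0.0
```

>>> move_arm(
  plan=[
    [[0, 0, 0], 0, 0.4],
    [[0, 0, 0], 0, 0.5],
    [[0, 0, 0], 0, 0.7],
    [[0, 0, 0], 0, 0.8],
    [[0, 0, 0], 0, 0.8],
  ],
)

```text
time_s: 23.75
ee_pos: [661.3, -230.1, 28.3]
ee_rot: [-180.0, 0.1, -180.0]
force: [0.3, 1.0, 4.4]
gripper_width: 40.5
gripper_force: 20.2
```

>>> move_arm(
  plan=[
    [[0, 0, 2], 0, 0.8],
    [[0, 0, 4], 0, 0.8],
    [[0, 0, 4], 0, 0.8],
    [[0, 0, 3], 0, 0.8],
    [[0, 0, 0], 0, 0.8],
  ],
)

```text
time_s: 24.25
ee_pos: [663.4, -231.1, 163.1]
ee_rot: [-179.8, 0.6, -180.0]
force: [0.9, -0.1, -1.2]
gripper_width: 40.9
gripper_force: 19.8
```

>>> move_arm(
  plan=[
    [[-0.6, 2, 0], 0, 0.8],
    [[-1.5, 4, 0], 0, 0.8],
    [[-1.5, 4, 0], 0, 0.8],
    [[-1.5, 4, 0], 0, 0.8],
    [[-1.5, 4, 0], 0, 0.8],
  ],
)

```text
time_s: 24.75
ee_pos: [593.1, -48.6, 155.6]
ee_rot: [180.0, -0.1, 180.0]
force: [0.9, 0.6, -1.2]
gripper_width: 40.5
gripper_force: 19.8
```

>>> move_arm(
  plan=[
    [[-1.5, 4, 0], 0, 0.8],
    [[-1.5, 4, 0], 0, 0.8],
    [[-1.5, 4, 0], 0, 0.8],
    [[-1.5, 4, 0], 0, 0.8],
    [[-1.7, 4, 0], 0, 0.8],
  ],
)

```text
time_s: 25.25
ee_pos: [516.3, 151.3, 155.9]
ee_rot: [-180.0, -0.1, -180.0]
force: [0.4, -0.7, -0.3]
gripper_width: 40.9
gripper_force: 19.8
```

>>> move_arm(
  plan=[
    [[-1, 1.7, 0], 0, 0.8],
    [[0, 0, 0], 0, 0.8],
    [[0, 0, 0], 0, 0.8],
  ],
)

```text
time_s: 25.55
ee_pos: [507.4, 166.7, 156.3]
ee_rot: [-180.0, -0.0, -179.9]
force: [-0.5, -0.3, -0.5]
gripper_width: 40.4
gripper_force: 19.8
```

>>> move_arm(
  plan=[
    [[0, 0.1, -2], 0, 0.8],
    [[0, 0, -2], 0, 0.8],
    [[0, 0, -2], 0, 0.8],
    [[0, 0, -2], 0, 0.8],
    [[0, 0, -1], 0, 0.8],
  ],
)

```text
time_s: 26.05
ee_pos: [507.2, 166.3, 65.0]
ee_rot: [-179.9, -0.2, 179.9]
force: [0.6, -0.5, -0.9]
gripper_width: 40.4
gripper_force: 19.8
```

>>> move_arm(
  plan=[
    [[0, 0, -1], 0, 0.8],
    [[0, 0, -1], 0, 0.8],
    [[0, 0, -0.4], 0, 0.8],
    [[0, 0, 0], 0, 0.8],
    [[0, 0, 0], 0, 0.8],
  ],
)

```text
time_s: 26.55
ee_pos: [508.1, 168.2, 43.4]
ee_rot: [180.0, 0.1, -180.0]
force: [0.1, 0.5, -1.2]
gripper_width: 40.2
gripper_force: 19.8
```

>>> move_arm(
  plan=[
    [[0, 0, -0.1], 0, 0.8],
    [[0, 0, -0.1], 0, 0.8],
    [[0, 0, 0], 0, 0.8],
    [[0, 0, 0], 0, 0.8],
  ],
)

```text
time_s: 26.95
ee_pos: [507.7, 168.1, 41.1]
ee_rot: [180.0, 0.0, -180.0]
force: [-0.3, 0.7, -1.6]
gripper_width: 40.5
gripper_force: 19.8
```

>>> move_arm(
  plan=[
    [[0, 0, -0.1], 0, 0.8],
    [[0, 0, -0.1], 0, 0.8],
    [[0, 0, 0], 0, 0.8],
    [[0, 0, 0], 0, 0.8],
  ],
)

```text
time_s: 27.35
ee_pos: [507.7, 168.0, 38.9]
ee_rot: [180.0, -0.0, -180.0]
force: [0.7, 0.5, -0.2]
gripper_width: 40.6
gripper_force: 19.8
```

>>> move_arm(
  plan=[
    [[0, 0, -0.1], 0, 0.8],
    [[0, 0, 0], 0, 0.8],
    [[0, 0, 0], 0, 0.8],
  ],
)

```text
time_s: 27.65
ee_pos: [507.7, 168.0, 37.9]
ee_rot: [180.0, -0.0, -180.0]
force: [0.3, 0.4, -0.6]
gripper_width: 40.5
gripper_force: 19.8
```

>>> move_arm(
  plan=[
    [[0, 0, -0.1], 0, 0.8],
    [[0, 0, 0], 0, 0.8],
    [[0, 0, 0], 0, 0.8],
  ],
)

```text
time_s: 27.95
ee_pos: [508.0, 168.1, 37.3]
ee_rot: [180.0, 0.0, -180.0]
force: [-0.5, -0.1, 2.2]
gripper_width: 40.3
gripper_force: 19.9
```

>>> move_arm(
  plan=[
    [[0, 0, -0.1], 0, 0.8],
    [[0, 0, 0], 0, 0.8],
    [[0, 0, 0], 0, 0.8],
  ],
)

```text
time_s: 28.25
ee_pos: [508.3, 168.1, 37.2]
ee_rot: [180.0, 0.1, -180.0]
force: [-0.8, -0.7, 8.7]
gripper_width: 40.8
gripper_force: 20.2
```

The shaker is down on the mat; I'll release it and retreat.

>>> move_arm(
  plan=[
    [[0, 0, 0], 0, 0.45],
    [[0, 0, 0], 0, 0.4],
    [[0, 0, 0], 0, 0.3],
    [[0, 0, 0], 0, 0.15],
    [[0, 0, 0], 0, 0.15],
  ],
)

```text
time_s: 28.75
ee_pos: [507.6, 168.0, 35.7]
ee_rot: [-180.0, -0.0, -180.0]
force: [0.1, 0.6, -0.3]
gripper_width: 75.5
gripper_force: 0.0
```

>>> move_arm(
  plan=[
    [[0, 0, 2], 0, 0.15],
    [[0, 0, 4], 0, 0.15],
    [[0, 0, 4], 0, 0.15],
    [[0, 0, 4], 0, 0.15],
    [[0, -2, 1], 0, 0.15],
  ],
)

```text
time_s: 29.25
ee_pos: [510.3, 149.9, 190.7]
ee_rot: [179.8, 0.5, -179.8]
force: [0.2, -0.6, 0.9]
gripper_width: 77.5
gripper_force: 0.0
```

>>> move_arm(
  plan=[
    [[-1, -4, 0], 0, 0.15],
    [[-1, -4, 0], 0, 0.15],
    [[-1, -4, 0], 0, 0.15],
    [[0, -4, 0], 0, 0.15],
    [[0, -4, 0], 0, 0.15],
  ],
)

```text
time_s: 29.75
ee_pos: [477.1, -53.4, 186.1]
ee_rot: [180.0, 0.0, -180.0]
force: [0.0, -0.1, 0.1]
gripper_width: 77.6
gripper_force: 0.0
```

>>> move_arm(
  plan=[
    [[0, -2, 0], 0, 0.15],
    [[0, 0, 0], 0, 0.15],
    [[0, 0, 0], 0, 0.15],
  ],
)

```text
time_s: 30.05
ee_pos: [477.5, -71.8, 185.8]
ee_rot: [180.0, -0.0, 180.0]
force: [0.0, -1.1, -1.0]
gripper_width: 77.4
gripper_force: 0.0
```

```bash
python3 - <<'E'
from m import *
p=cam('top');W=world(p);save('fin.png',p['frame'][110:310,130:450],2)
for a,b in ((98,122),(86,98)): print(a,*[q for q in blobs(W,a,b) if q[1][1]>-400],sep='\n ')
E
```

```text
98
 (array([179., 141.]), array([661.8, 176.1, 112.3]), (663.1, 177.2, 22.8))
 (array([182., 182.]), array([585.7, 171.3, 102.4]), (586.3, 171.2, 20.6))
 (array([289., 205.]), array([545.6, -32.9, 104.4]), (540.8, -31.0, 20.5))
 (array([183., 265.]), array([430.6, 160. , 112.4]), (430.3, 160.9, 22.9))
 (array([243., 267.]), array([428.3,  51.4, 104.5]), (427.3, 44.6, 21.9))
86
 (array([438., 169.]), array([ 624.5, -322. ,   87.7]), (623.8, -323.5, 11.3))
 (array([349., 198.]), array([ 562.7, -147.7,   93.6]), (562.9, -148.0, 20.3))
 (array([185., 222.]), array([509.3, 164.7,  92.6]), (509.4, 165.7, 16.6))
```

View pics/fin.png

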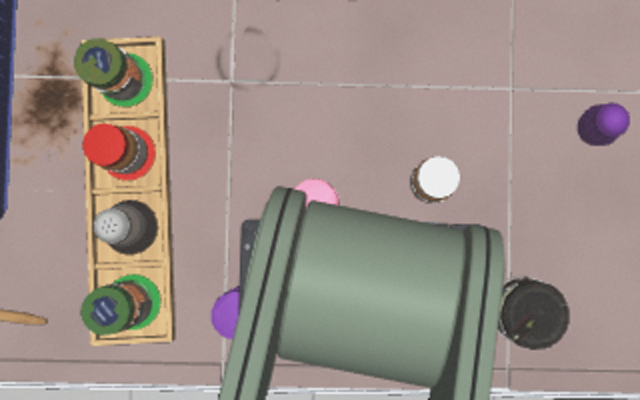

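All four stand on their mats: spice jars at (100,62) and (107,307), paprika at (105,145), salt at (112,225), each within about 2 mm of centre. The look-alikes haven't moved.

```bash
python3 -c "
from workcell import env
print(env.job_done())"
```

```text
the job is handed in; nothing more can be done
None
```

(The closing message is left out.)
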